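# Nest the third big hex nut in the parts tray

## Task

The shallow plywood tray on the layout table holds two big steel hex nuts side by side along one wall. Find the loose nut of the same size on the table (not the smaller hex nut, the square nut or the round collar) and lay it flat in the tray in the notch between those two, packed like honeycomb: its flats facing a flat of each, with no gap of more than a centimetre between any of the three. All three nuts end lying flat in the tray.

Things in the scene. Friction and masses are not known exactly. Their poses are not given: they have to be found in the camera images.
- nut_centre (a point): Loose big steel hex nut lying flat on the table to the robot's right: 55 mm across flats, 63.5 across corners, 29 high, 35 mm hole, 0.4 kg. Point: its centre, half-way up. z up the hole, y square through a flat, x through a corner; every 60 degrees looks alike. A smaller hex nut (36 mm across flats), a square nut (55 mm) and a round collar (58 mm) lie around it, 120 mm or more centre to centre.
- mate_a_centre (a point): Same kind of nut, 55 mm across flats, 29 high; point at its centre, half-way up, axes as for the loose nut. Lies loose on the tray floor (centre 20.5 mm above the table), near the tray's far long wall, y axis along that wall, a flat toward the other tray nut.
- mate_b_centre (a point): Same kind of nut, 55 mm across flats, 29 high; point at its centre, half-way up, axes as for the loose nut. Lies loose on the tray floor (centre 20.5 mm above the table), beside mate_a, flats 1 mm apart, in line along the same wall, 2 mm from their corners. A nut packed in the notch has its centre 55 mm from both.
- tray: Shallow open plywood tray, fixed to the table: 172 mm (x) by 232 mm (y) outside, walls 6 mm thick, rim 16 mm and floor 6 mm above the table. Origin: centre of its underside, on the table. x points to the long wall along which the two nuts lie (the one farther from the robot), y along that wall. The notch for the third nut is on the -x side of the two; that part of the tray is empty.
Not all that is in view belongs to the job. What is shaped like the part that bears mate_b_centre but purple or yellow is not meant. Leave any purple look-alike of the part that bears nut_centre alone.

How it is judged:
At the end, for the whole second after the job is handed in: The loose nut and the two tray nuts all lie flat (within 7 degrees) on the tray's floor, inside its walls, every pair of them at most 67 mm apart from centre to centre (gaps of 12 mm or less); the placed nut's flats are parallel to those of both others within 12 degrees; it is at rest (horizontal distance between nut_centre and mate_a_centre below 0.067 m and horizontal distance between each of nut_centre, mate_a_centre and mate_b_centre below 0.067 m and (angle between the y axis of nut_centre and the y axis of mate_a_centre, either way round below 0.21 rad or angle between the y axis of nut_centre and the y axis of mate_a_centre, either way round between 0.837 and 1.257 rad) and (angle between the y axis of nut_centre and the y axis of mate_b_centre, either way round below 0.21 rad or angle between the y axis of nut_centre and the y axis of mate_b_centre, either way round between 0.837 and 1.257 rad) and angle between each of nut_centre, mate_a_centre, mate_b_centre's own z axis and vertical below 0.12 rad and z of nut_centre in the frame of tray between 0.0165 and 0.026 m and x of nut_centre in the frame of tray between -0.082 and 0.082 m and y of nut_centre in the frame of tray between -0.112 and 0.112 m and z of mate_a_centre in the frame of tray between 0.0165 and 0.026 m and x of mate_a_centre in the frame of tray between -0.082 and 0.082 m and y of mate_a_centre in the frame of tray between -0.112 and 0.112 m and z of mate_b_centre in the frame of tray between 0.0165 and 0.026 m and x of mate_b_centre in the frame of tray between -0.082 and 0.082 m and y of mate_b_centre in the frame of tray between -0.112 and 0.112 m and linear speed of nut below 0.02 m/s and angular speed of nut below 0.2 rad/s); the robot touches nothing.
It also fails if it takes over 32 s, if anything falls off the work surface, if the arm or the gripper's body presses on something with over 40 N, if the wrist force passes 120 N, or if a joint passes its speed limit or range.

## Robot

A 6-joint arm with a two-finger parallel gripper is mounted at the origin on the work surface. World frame = base frame: x ahead of the robot, y to its left, z up, the work surface at z = 0. Lengths are in m, angles in rad, forces in N, time in s.
With the tool pointing down it reaches from about 0.35 to 0.95 m from the base axis. Payload 17.4 kg.
Tool frame: the origin (TCP) lies midway between the tips of the shut fingers; the grasp point (between the pads) lies r.grasp_offset behind it (r.grasp_offset is the distance from the TCP to the grasp point, in m); z points along the fingers, y is the direction in which the jaws open and shut (so a half turn about z gives the same grasp; the last joint's range is limited). The gripper opens to 93 mm and grips with 3 to 60 N. Pads are 15 mm wide; open, the fingers measure 128 mm over their backs; the gripper's body (75 mm by 188 mm) begins 65 mm behind the grasp point.
Start: joints at [-1.159, 0.116, 1.442, -0, 1.584, -0.038], TCP at [0.293, -0.608, 0.219] pointing down, gripper open.
Joint ranges: [-2.83, 2.83], [-0.83, 2.19], [0.07, 2.5], [-1.14, 4.28], [0.01, 3], [-2.97, 2.97]. Speed limits (rad/s): [1.89, 1.89, 2.22, 3.14, 3.14, 3.14].

## Interface

Orientations are given as [roll, pitch, yaw] about the fixed x, y, z axes, in that order (R = Rz(yaw) Ry(pitch) Rx(roll)).
In Python, from workcell import r gives the robot as it stands.
- The arm moves only by the tool arm_command, never from a script. Its argument "motion" is a list that holds one entry, the list of rows, each a list of 4 numbers: the shift along the tool's x, y, z in m, then the turn about the tool's z in degrees. In form: [[[dx, dy, dz, roll], ...]]. A call has 1 to 5 rows; each row is the pose to reach, as a shift and turn from the pose measured when the call began, along the tool's axes at that moment; what a row does not reach only later rows make up. A row lasts 1/10 s, in which the tool goes at most 50 mm and 8.59 degrees, less where a joint would pass 70% of its speed; a pose out of reach is approached as far as the arm can. A call with a gripper value outside its range is refused whole. "fingers" is the gripper's target within -1 to 1 (shut at 1, half-way at 0, fully open at -1), set as the call begins (left out, the last holds). The fingers move at their own pace and stop on an object; "force" is the grip in N (left out, the last holds). Time passes only in rows, so rows that repeat a pose let the fingers close. It gives the time, the measured TCP pose, the force and the opening at its end, in the units of the state.
- r.get_obs(): the state, without advancing time (a new reading comes with each control period).
- r.camera(name): name is "scene" or "top" or "wrist"; returns a dict with "frame" (384x512x3 uint8, red, green, blue), "depth" (384x512 float32, m along the optical axis (not along the pixel's ray), 0 where there is no reading), "fx", "fy", "cx", "cy" (pixels), "extrinsics" (4x4, takes a point from world to camera coordinates). Camera axes: x right, y down, z forward; pixel columns grow to the right and rows downward; lengths in m; the calibration is good to about 2 mm. A picture is of the moment at which its call begins.
- r.job_done(): hands the job in, once; it reports no verdict.
The state is a dict: "time_s": time; "joints": joint angles; "dq": joint speeds; "tau": joint torques, N m; "tcp_pos": TCP position; "eef_rot": TCP orientation; "contact_force": force on the tool from outside, world axes, zero at the start; "wrist_torque": the same for the moment, N m; "width": finger opening in m.
Only numpy, scipy, OpenCV 4.12 (cv2) and the standard library are available. Lean on these libraries where they do the work, as an engineer would, in place of code of your own. Each camera call takes 0.05 s, during which the arm holds its last target. There are 200 camera calls.

## Working session

There is one attempt and no reset: what is moved stays moved. The work goes in short steps, Python scripts to look and compute and a tool call to move; the robot and the scene stay as the last step left them, time stands still between calls to the robot, and variables do not carry over. Pictures are saved under pics/ and viewed, about 8 in all and at most 12, crops included, and the job is handed in when it is done.

Besides the shell and the picture viewer there is one more tool, called after "Emit:" as name(argument=value, ...), one argument or row to a line, values as JSON. arm_command: Moves the arm, as the interface text tells. Its arguments: {"type":"object","properties":{"motion":{"type":"array"},"fingers":{"type":"number"},"force":{"type":"number"}},"required":["motion"]}

```bash
mkdir -p pics
python3 - <<'E'
from workcell import r
import cv2,numpy as np
o=r.get_obs();print({k:np.round(v,3) for k,v in o.items()},r.grasp_offset)
for n in ["top","scene"]:
    c=r.camera(n);cv2.imwrite(f"pics/{n}1.png",c["frame"][:,:,::-1]);np.savez(f"{n}1.npz",**c)
    print(n,c["fx"],c["cx"],c["cy"],np.round(c["extrinsics"],3).tolist())
E
```

```text
{'time_s': np.float64(0.0), 'joints': array([-1.159,  0.116,  1.442, -0.   ,  1.584, -0.038]), 'dq': array([-0.   ,  0.001,  0.001, -0.001,  0.002, -0.   ]), 'tau': array([-2.0000e-03, -7.2127e+01, -6.2260e+01,  7.8000e-02,  2.4000e-02,
       -0.0000e+00]), 'tcp_pos': array([ 0.293, -0.608,  0.218]), 'eef_rot': array([-3.14, -0.  ,  0.45]), 'contact_force': array([-0.846, -0.002,  0.056]), 'wrist_torque': array([-0.002,  0.008, -0.005]), 'width': np.float64(0.093)} 0.0188
top 438.5867407567543 250.3998479301288 197.61841933487634 [[0.024, -0.999, 0.021, 0.008], [-0.998, -0.026, -0.059, 0.539], [0.06, -0.019, -0.998, 0.974], [0.0, 0.0, 0.0, 1.0]]
scene 455.23997252830253 255.80332794688496 192.98172275637867 [[-0.524, 0.852, 0.018, 0.251], [0.624, 0.398, -0.672, -0.327], [-0.58, -0.341, -0.74, 1.468], [0.0, 0.0, 0.0, 1.0]]
```

View pics/top1.png

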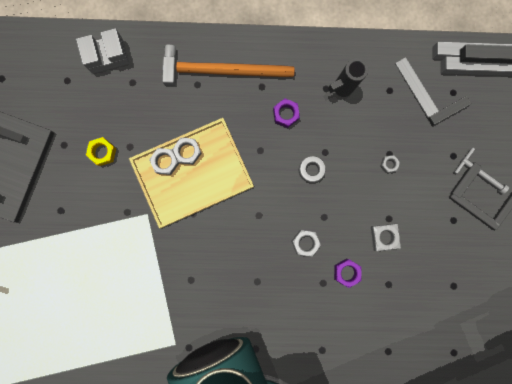

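View pics/scene1.png

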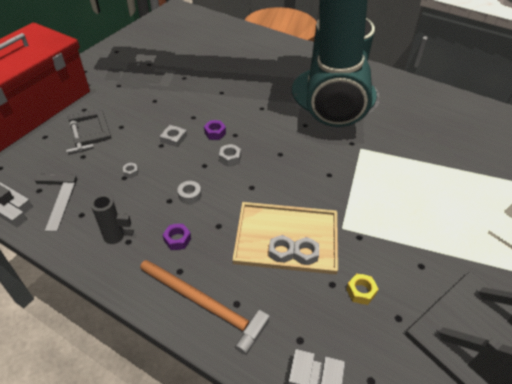

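The top view shows the loose nut at (306,243), the tray at about (191,172) and its mates at (164,161) and (187,151). The collar is at (312,169), the small nut at (391,163), the square nut at (387,237), and the purple and yellow look-alikes are to be left alone. Next I'll measure.

```bash
cat > m.py <<'E'
import numpy as np,cv2
def ray(c,uv,z):
    E=np.array(c["extrinsics"]);R,t=E[:3,:3],E[:3,3];uv=np.atleast_2d(uv)
    d=np.c_[(uv[:,0]-c["cx"])/c["fx"],(uv[:,1]-c["cy"])/c["fy"],np.ones(len(uv))]@R
    o=-R.T@t;s=(z-o[2])/d[:,2];return o+s[:,None]*d
def cloud(c):
    h,w=c["depth"].shape;v,u=np.mgrid[:h,:w];d=c["depth"]
    P=np.stack([(u-c["cx"])/c["fx"]*d,(v-c["cy"])/c["fy"]*d,d],-1)
    E=np.array(c["extrinsics"]);return (P-E[:3,3])@E[:3,:3]
def hexfit(c,px,z,rad=20,band=.008):
    """top face by depth, outer contour -> ray on plane z; centre and flat-normal angle (mod 60)"""
    W=cloud(c);m=((abs(W[...,2]-z)<band)&(c["depth"]>0)).astype(np.uint8)
    k=np.zeros_like(m);cv2.circle(k,tuple(int(a) for a in px),rad,1,-1)
    n=m&k
    cs,_=cv2.findContours(n,cv2.RETR_EXTERNAL,cv2.CHAIN_APPROX_NONE);q=max(cs,key=cv2.contourArea)
    hull=ray(c,q[:,0].astype(float),z)[:,:2]
    a=cv2.convexHull(hull.astype(np.float32));M=cv2.moments(a);ctr=np.array([M["m10"],M["m01"]])/M["m00"]
    d=hull-ctr;th=np.arctan2(d[:,1],d[:,0]);rr=np.hypot(*d.T)
    o=np.argsort(th);w=np.gradient(np.unwrap(th[o]))
    ph=np.angle(np.sum(w*(rr[o])*np.exp(6j*th[o])))/6  # corner direction
    return ctr,np.degrees(ph)%60,(np.degrees(ph)+30)%60,M["m00"],rr.min(),rr.max(),np.median(W[n>0][:,2])
E
python3 - <<'E'
from m import *
T=np.load("top1.npz");S=np.load("scene1.npz");np.set_printoptions(precision=4,suppress=True)
for c,ps in((T,[(306,243,.029),(164,161,.035),(187,151,.035)]),(S,[(230,152,.029),(306,248,.035),(281,246,.035)])):
    for u,v,z in ps:
        print(*hexfit(c,(u,v),z,16))
# tray: yellow-wood mask
for c in(T,S):
    hsv=cv2.cvtColor(c["frame"],cv2.COLOR_RGB2HSV);m=cv2.inRange(hsv,(12,50,120),(28,200,255))
    m=cv2.morphologyEx(m,cv2.MORPH_CLOSE,np.ones((3,3)))
    q=max(cv2.findContours(m,0,2)[0],key=cv2.contourArea)
    w=ray(c,q[:,0].astype(float),.016)[:,:2].astype(np.float32)
    print(cv2.minAreaRect(w),cv2.boundingRect(q))
E
```

```text
[ 0.4403 -0.105 ] 23.42679054114018 53.42679054114018 0.0025632890409161835 0.02572050916865095 0.03144267631991524 0.027887536613503412
[0.616  0.2141] 25.934363594027978 55.93436359402798 0.0029054723905432844 0.024509341161536653 0.034395870194391345 0.034040716238393616
[0.6384 0.1686] 24.572090870246868 54.57209087024687 0.002808966051628392 0.025335312229879694 0.03294186889442658 0.03386622815689591
[ 0.4452 -0.1056] 24.453990370214285 54.453990370214285 0.002917668833163245 0.026095117504904355 0.035859290381302276 0.028252693063311247
[0.6203 0.2134] 27.11180603713713 57.11180603713713 0.0030295331030814054 0.026401556654364618 0.03435077756358051 0.034617785487020505
[0.6423 0.1687] 26.093842978923504 56.093842978923504 0.0031031903009335338 0.02536876710719503 0.034329779381644505 0.0346117964371115
((0.5931937098503113, 0.1570671945810318), (0.17471767961978912, 0.23526598513126373), 25.468246459960938) (129, 117, 125, 112)
((0.5944921970367432, 0.15506553649902344), (0.17908135056495667, 0.2369505614042282), 25.413497924804688) (232, 201, 107, 71)
```

Emit:
arm_command(
  motion=[
    [[0.034, -0.037, 0, 0], [0.068, -0.074, 0, 0], [0.102, -0.111, 0, 0], [0.136, -0.148, 0, 0], [0.17, -0.185, 0, 0]],
  ],
  fingers=-1,
)

```text
time_s: 0.6
tcp_pos: [0.3657, -0.3666, 0.2178]
eef_rot: [-3.14, -0.0, 0.449]
contact_force: [0.6, 0.3, 0.5]
width: 0.0929
```

Emit:
arm_command(
  motion=[
    [[0.034, -0.037, 0, 0], [0.068, -0.074, 0, 0], [0.102, -0.111, 0, 0], [0.136, -0.148, 0, 0], [0.17, -0.185, 0, 0]],
  ],
)

```text
time_s: 1.1
tcp_pos: [0.4375, -0.1271, 0.218]
eef_rot: [-3.14, -0.0, 0.449]
contact_force: [0.1, -0.7, -0.1]
width: 0.0925
```

```bash
cat >> m.py <<'E'
def go(o,tgt,yawdeg):
    """tool-frame shift and turn (deg) to a world target"""
    from scipy.spatial.transform import Rotation as Ro
    R=Ro.from_euler("xyz",o["eef_rot"]).as_matrix()
    t=-((yawdeg-np.degrees(o["eef_rot"][2])+90)%180-90)
    return np.round(R.T@(np.array(tgt)-o["tcp_pos"]),4),round(t,2)
E
python3 - <<'E'
from workcell import r
from m import *
o=r.get_obs();print(o["time_s"],o["tcp_pos"],np.degrees(o["eef_rot"]))
c=r.camera("wrist");np.savez("w1.npz",**c);cv2.imwrite("pics/w1.png",c["frame"][:,:,::-1])
print(go(o,(.4425,-.1055,.15),24.5))
E
```

```text
1.1 [ 0.43745008 -0.12709808  0.2180272 ] [-1.79934001e+02 -1.36970734e-02  2.57284206e+01]
(array([ 0.0139, -0.0172,  0.0681]), np.float64(1.23))
```

View pics/w1.png

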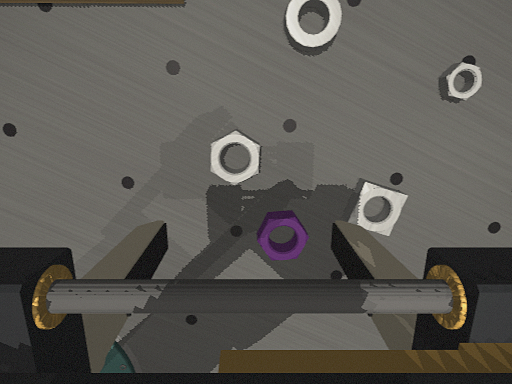

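The wrist view shows the loose nut at (235,157), with its left and right flats already facing the jaws. The purple look-alike is at (282,235).

Run:
```python
from workcell import r
from m import *
c=np.load("w1.npz");o=r.get_obs()
h=hexfit(c,(235,157),.029,36);print(*h)
print("top face",[go(o,(*h[0],z),h[2]%60-30) for z in(.12,-.002)])
```

```text
[ 0.44035389 -0.10772672] 23.556958445699934 53.556958445699934 0.002600456470922885 0.026379501420790232 0.031753353052519875 0.02926713224891748
top face [(array([ 0.0069, -0.0114,  0.0982]), np.float64(2.42)), (array([ 0.0067, -0.011 ,  0.2202]), np.float64(2.42))]
```

Emit:
arm_command(
  motion=[
    [[0.007, -0.011, 0.04, 2.4], [0.007, -0.011, 0.08, 2.4], [0.007, -0.011, 0.12, 2.4], [0.007, -0.011, 0.14, 2.4]],
  ],
)

```text
time_s: 1.55
tcp_pos: [0.4391, -0.1072, 0.0746]
eef_rot: [-3.136, 0.001, 0.412]
contact_force: [0.6, -0.2, -0.1]
width: 0.093
```

Run:
```python
from workcell import r
from m import *
o=r.get_obs();print(o["time_s"],o["tcp_pos"],np.degrees(o["eef_rot"]))
c=r.camera("wrist");np.savez("w2.npz",**c);cv2.imwrite("pics/w2.png",c["frame"][:,:,::-1])
E=c["extrinsics"];p=E[:3,:3]@[.4404,-.1077,.029]+E[:3,3];u=(c["fx"]*p[0]/p[2]+c["cx"],c["fy"]*p[1]/p[2]+c["cy"]);print(u)
h=hexfit(c,u,.029,80);print(*h)
print(go(o,(.4404,-.1077,.004),23.5),go(o,(*h[0],.004),h[2]-30))
```

```text
1.55 [ 0.43913389 -0.10722681  0.07462112] [-1.79696634e+02  5.63606209e-02  2.36076527e+01]
(np.float64(250.82922253837657), np.float64(206.26510426208839))
[ 0.4406441  -0.10735706] 23.817265007889528 53.81726500788953 0.002644733215183881 0.026701163717574857 0.0317401606616257 0.029231741964831266
(array([0.001 , 0.0013, 0.0706]), np.float64(0.11)) (array([0.0014, 0.0011, 0.0706]), np.float64(-0.21))
```

View pics/w2.png

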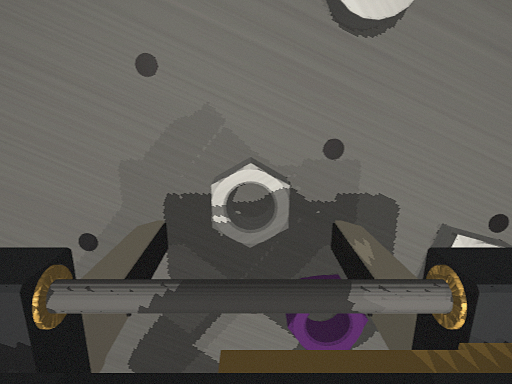

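The nut is centred between the fingers at (250,206), and the purple one sits well behind the jaws. Next I descend and grip.

Emit:
arm_command(
  motion=[
    [[0.001, 0.001, 0.03, 0], [0.001, 0.001, 0.055, 0], [0.001, 0.001, 0.069, 0], [0.001, 0.001, 0.07, 0], [0.001, 0.001, 0.07, 0]],
  ],
)

```text
time_s: 2.1
tcp_pos: [0.4398, -0.1074, 0.0036]
eef_rot: [-3.135, 0.002, 0.412]
contact_force: [0.2, -0.1, -0.5]
width: 0.0931
```

Emit:
arm_command(
  motion=[
    [[0, 0, 0, 0], [0, 0, 0, 0], [0, 0, 0, 0], [0, 0, 0, 0], [0, 0, 0, 0]],
  ],
  fingers=1,
  force=35,
)

```text
time_s: 2.6
tcp_pos: [0.4398, -0.1074, 0.0037]
eef_rot: [-3.135, 0.002, 0.412]
contact_force: [-0.6, -0.7, -0.7]
width: 0.0578
```

Emit:
arm_command(
  motion=[
    [[0, 0, 0, 0], [0, 0, 0, 0], [0, 0, 0, 0]],
  ],
)

```text
time_s: 2.9
tcp_pos: [0.4398, -0.1074, 0.0037]
eef_rot: [-3.135, 0.002, 0.412]
contact_force: [-0.8, 0.5, -0.8]
width: 0.0546
```

Emit:
arm_command(
  motion=[
    [[0, 0, -0.03, 0], [0, 0, -0.07, 0], [0, 0, -0.1, 0], [0.03, -0.024, -0.11, 0], [0.06, -0.049, -0.11, 0]],
  ],
)

```text
time_s: 3.4
tcp_pos: [0.4767, -0.0388, 0.1159]
eef_rot: [-3.137, -0.0, 0.409]
contact_force: [0.1, -0.4, -5.9]
width: 0.0547
```

Emit:
arm_command(
  motion=[
    [[0.036, -0.03, 0, 0], [0.072, -0.059, 0, 0], [0.108, -0.088, 0, -1.8], [0.15, -0.12, 0, -1.8], [0.165, -0.14, 0, -1.8]],
  ],
)

```text
time_s: 3.9
tcp_pos: [0.5732, 0.1581, 0.1155]
eef_rot: [-3.136, 0.001, 0.442]
contact_force: [0.1, -1.7, -4.1]
width: 0.0544
```

Run:
```python
from workcell import r
from m import *
o=r.get_obs();print(o["time_s"],o["tcp_pos"],np.degrees(o["eef_rot"]),o["width"])
c=r.camera("wrist");np.savez("w3.npz",**c);cv2.imwrite("pics/w3.png",c["frame"][:,:,::-1])
```

```text
3.9 [0.57318206 0.15812675 0.11551969] [-1.79688909e+02  3.03371274e-02  2.53346697e+01] 0.054435195829689455
```

View pics/w3.png

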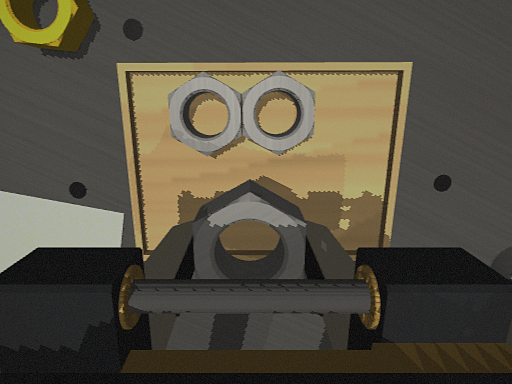

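The view shows the mates at about (205,113) and (278,112), with the notch clear below them. The held nut is at (250,240), aligned with the tray.

```bash
cat >> m.py <<'E'
def pair(c,box,z=.035):
    W=cloud(c);m=((abs(W[...,2]-z)<.006)).astype(np.uint8);k=np.zeros_like(m);x0,y0,x1,y1=box;k[y0:y1,x0:x1]=1;m&=k
    cs,h=cv2.findContours(m,cv2.RETR_CCOMP,cv2.CHAIN_APPROX_NONE)
    out=[]
    for q,hh in zip(cs,h[0]):
        if cv2.contourArea(q)<200: continue
        w=ray(c,q[:,0].astype(float),z)[:,:2].astype(np.float32)
        if hh[3]<0: out.append(("outer",cv2.minAreaRect(w)))
        else: out.append(("hole",cv2.minEnclosingCircle(w)))
    return out
E
python3 - <<'E'
from workcell import r
from m import *
c=np.load("w3.npz");o=r.get_obs()
for x in pair(c,(150,60,330,165)):print(x)
h=hexfit(c,(206,113),.035,41);print(*h)
h=hexfit(c,(278,112),.035,41);print(*h)
# held nut: its top plane is TCP z + (.029-.0036)
m=cv2.inRange(c["frame"][180:,:],(0,0,0),(1,1,1))
E
```

```text
('outer', ((0.6151515245437622, 0.21541038155555725), (0.05467509478330612, 0.06184639409184456), 56.38323211669922))
('hole', ((0.6153402924537659, 0.21507512032985687), 0.017888609319925308))
('outer', ((0.6397876143455505, 0.16565394401550293), (0.06221571937203407, 0.05467855557799339), 85.99469757080078))
('hole', ((0.6396414637565613, 0.16589438915252686), 0.0178432185202837))
[0.61515259 0.2154748 ] 25.883398837646318 55.88339883764632 0.002559566668790314 0.026761025137677256 0.03160115110756092 0.03532406524598343
[0.63986535 0.16554182] 26.199088006914874 56.19908800691488 0.0025574158331069796 0.026570100743084347 0.031218613549674205 0.03534983401955157
```

Run:
```python
from workcell import r
from m import *
o=r.get_obs();print(go(o,(.581,.168,.04),26),go(o,(.581,.168,.0105),26))
```

```text
(array([ 0.0104, -0.0029,  0.0754]), np.float64(-0.61)) (array([ 0.0104, -0.0027,  0.1049]), np.float64(-0.61))
```

Emit:
arm_command(
  motion=[
    [[0.01, -0.003, 0.025, -0.6], [0.01, -0.003, 0.05, -0.6], [0.01, -0.003, 0.06, -0.6], [0.01, -0.003, 0.06, -0.6]],
  ],
)

```text
time_s: 4.35
tcp_pos: [0.5796, 0.1674, 0.0536]
eef_rot: [-3.134, 0.004, 0.453]
contact_force: [-0.8, -0.2, -4.6]
width: 0.0547
```

Run:
```python
from workcell import r
from m import *
c=r.camera("wrist");np.savez("w4.npz",**c);cv2.imwrite("pics/w4.png",c["frame"][:,:,::-1])
o=r.get_obs();print(o["time_s"],o["tcp_pos"],np.degrees(o["eef_rot"]),o["width"])
print([x for x in pair(c,(80,0,420,200)) if x[0]=="hole"]);print(go(o,(.581,.168,.0105),26))
```

```text
4.4 [0.58040613 0.1674966  0.05525743] [-1.79610048e+02  7.77160928e-02  2.59727110e+01] 0.054810703159510143
[('hole', ((0.6154621839523315, 0.21541349589824677), 0.017647061496973038)), ('hole', ((0.6398528218269348, 0.1664043515920639), 0.017556307837367058))]
(array([0.0008, 0.0001, 0.0448]), np.float64(-0.03))
```

View pics/w4.png

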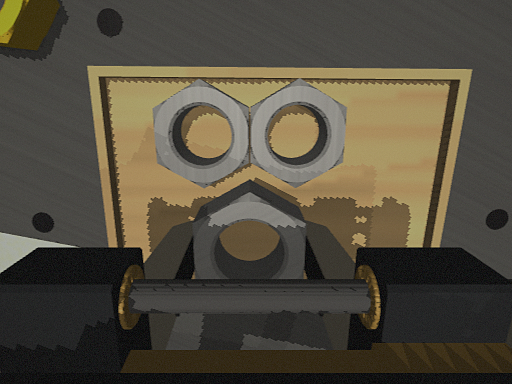

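The mates measure the same as before: holes at (210,131) and (297,131), joint at column 250, with the held nut's apex directly below it. Next I lower it.

Emit:
arm_command(
  motion=[
    [[0.001, 0, 0.02, 0], [0.001, 0, 0.035, 0], [0.001, 0, 0.04, 0], [0.001, 0, 0.044, 0], [0.001, 0, 0.044, 0]],
  ],
)

```text
time_s: 4.9
tcp_pos: [0.5811, 0.1681, 0.0114]
eef_rot: [-3.135, 0.001, 0.453]
contact_force: [0.3, 0.1, -4.7]
width: 0.0551
```

Run:
```python
from workcell import r
from m import *
o=r.get_obs();print(o["time_s"],o["tcp_pos"],np.degrees(o["eef_rot"]),o["width"],o["contact_force"]);print(go(o,(.581,.168,.0105),26))
```

```text
4.9 [0.58113642 0.16812248 0.01137487] [-1.79606644e+02  8.25455813e-02  2.59656594e+01] 0.055052401890054184 [ 0.28372649  0.0661822  -4.68514051]
(array([-0.0002,  0.0001,  0.0009]), np.float64(-0.03))
```

Emit:
arm_command(
  motion=[
    [[0, 0, 0.001, 0], [0, 0, 0.0015, 0], [0, 0, 0.0015, 0]],
  ],
)

```text
time_s: 5.2
tcp_pos: [0.5813, 0.1682, 0.0102]
eef_rot: [-3.135, 0.001, 0.453]
contact_force: [-0.2, 0.6, -4.4]
width: 0.0546
```

Emit:
arm_command(
  motion=[
    [[0, 0, 0, 0], [0, 0, 0, 0], [0, 0, 0, 0], [0, 0, 0, 0], [0, 0, 0, 0]],
  ],
  fingers=-0.4,
)

```text
time_s: 5.7
tcp_pos: [0.5814, 0.1682, 0.0103]
eef_rot: [-3.135, 0.001, 0.453]
contact_force: [1.0, 0.4, -0.6]
width: 0.0643
```

Emit:
arm_command(
  motion=[
    [[0, 0, 0, 0], [0, 0, -0.02, 0], [0, 0, -0.05, 0], [-0.02, 0, -0.09, 0], [-0.04, 0, -0.13, 0]],
  ],
)

```text
time_s: 6.2
tcp_pos: [0.5451, 0.1497, 0.1413]
eef_rot: [-3.135, 0.002, 0.453]
contact_force: [1.0, 1.4, 1.0]
width: 0.0648
```

Run:
```python
from workcell import r
from m import *
c=r.camera("wrist");np.savez("w5.npz",**c);cv2.imwrite("pics/w5.png",c["frame"][:,:,::-1])
o=r.get_obs();print(o["time_s"],o["tcp_pos"],np.degrees(o["eef_rot"]),o["width"])
for x in pair(c,(80,0,420,290)):print(x)
```

```text
6.25 [0.54540567 0.14926668 0.1490024 ] [-179.71670312   -0.3203982    25.97074319] 0.06497245767032395
('outer', ((0.5814502835273743, 0.16797848045825958), (0.06181527301669121, 0.05470813065767288), 85.7432861328125))
('hole', ((0.5812115669250488, 0.16780826449394226), 0.018233438953757286))
('outer', ((0.6395367383956909, 0.16544969379901886), (0.062320102006196976, 0.05467760190367699), 26.09083366394043))
('hole', ((0.6395975351333618, 0.1657322496175766), 0.018047986552119255))
('outer', ((0.6149558424949646, 0.21581006050109863), (0.062402088195085526, 0.054140299558639526), 25.995426177978516))
('hole', ((0.6148921251296997, 0.2150779813528061), 0.017906920984387398))
```

View pics/w5.png

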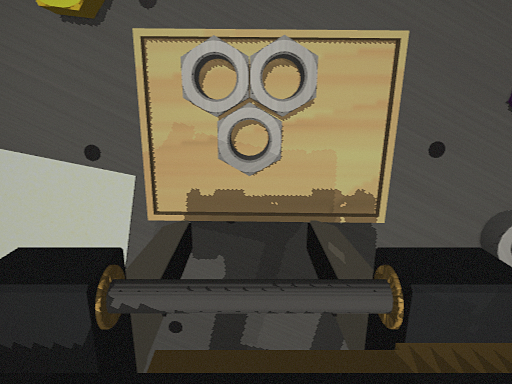

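The nut is packed in the notch at (250,139), below the mates at (215,76) and (284,76). Centre distances are 58, 58 and 55 mm, angles agree within 1°, and the gripper is clear. Handing in.

Emit:
arm_command(
  motion=[
    [[0, 0, 0, 0], [0, 0, 0, 0], [0, 0, 0, 0]],
  ],
)

```text
time_s: 6.55
tcp_pos: [0.5452, 0.1493, 0.1477]
eef_rot: [-3.136, -0.004, 0.453]
contact_force: [-0.3, -0.9, 0.6]
width: 0.0654
```

```bash
python3 -c "
from workcell import r
print(r.job_done())"
```

```text
the job is handed in; nothing more can be done
None
```

I gripped the loose 55 mm hex nut across its flats, set it in the notch between the two tray nuts, released it and backed the gripper off. I then handed the job in at about 6.6 s; no verdict was reported.

- **Spacing:** the last wrist picture put the placed nut's centre about 58 mm from each tray nut, and those two 55 mm apart. That leaves gaps of roughly 3 mm between the placed nut and each tray nut.
- **Alignment:** the flats agreed within about 1°. All three top faces were found at the height of a nut lying flat on the tray floor.
- **Clearance:** the gripper ended about 0.15 m up, with nothing touching it.
- **Disagreements:** the first estimate of the tray nuts from the top camera put them about 5 mm too close together, because their outlines merged. I used the wrist camera's figures instead. No check failed after that.

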